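# Load the last tin into the tin rack and shut its gate

### The arm

A 7-joint arm with a two-finger parallel gripper is mounted at the origin on a cart in front of the work surface, level with it; the furniture and walls round the work are solid. World frame = base frame: x ahead of the robot, y to its left, z up, the work surface at z = 0. Lengths are in mm, angles in rad, forces in N, time in s.
With the tool pointing down it reaches from about 400 to 875 mm from the base axis. Payload 4.4 kg.
Tool frame: the origin (TCP) lies on the centre line of the jaws, within the pads' length; the fingertips stand 19 mm ahead of it and the grasp point (between the pads) is the TCP; z points along the fingers, y is the line along which they close (so a half turn about z gives the same grasp; the last joint's range is limited). The gripper opens to 85 mm and grips with 20 to 120 N. Pads are 22 mm wide; open, the fingers measure 114 mm over their backs; the gripper's body (76 mm by 85 mm) begins 54 mm behind the grasp point. The pads swing forward as they close: fully open they stand 13 mm farther back than shut.
Start: joints at [-1.279, 0.628, 0.038, 1.517, -0.027, 0.996, -0.02], TCP at [227.617, 608.858, 250.313] pointing down, gripper open.
Joint ranges: [-3.06, 3.06], [-0.37, 2.12], [-1.25, 1.32], [0.18, 2.47], [-1.1, 4.24], [0.23, 1.98], [-2.94, 2.94]. Speed limits (rad/s): [2.57, 2.57, 3.14, 3.14, 3.14, 3.14, 3.14].

### API

Orientations are given as [roll, pitch, yaw] about the fixed x, y, z axes, in that order (R = Rz(yaw) Ry(pitch) Rx(roll)).
In Python, from cell import ctrl, viewer, silhouettes gives the robot as it stands.
- The arm moves only by the shell command python3 -m creep 'ROWS'. ROWS is JSON, a list of rows, each an object with "jaw": the gripper command: -1 is shut, 1 is fully open, values between are in proportion; "xyz": the shift along the tool's x, y, z in mm, a list of three; "angular": the turn, a rotation vector about the tool's x, y, z in rad, a list of three. In form: [{"jaw": jaw, "xyz": [tx, ty, tz], "angular": [rx, ry, rz]}, ...]. A call has 1 to 12 rows; each row is the pose to reach, as a shift and turn from the pose commanded when the call began, along the tool's axes at that moment; what a row does not reach only later rows make up. A row lasts 1/8 s, in which the tool goes at most 62.5 mm and 10.7 degrees, less where a joint would pass 70% of its speed; a pose out of reach is approached as far as the arm can. A call with a gripper value outside its range is refused whole. The fingers move at their own pace and stop on an object; the grip force is fixed at half the most. Time passes only in rows, so rows that repeat a pose let the fingers close. It gives the time, the measured TCP pose, the force, the opening and the grip force at its end, in the units of the state.
- ctrl.read_state(): the state, without advancing time (a new reading comes with each control period).
- viewer.get_image(name): name is "side" or "top"; returns (picture, depth): 480x640x3 uint8, red, green, blue; 480x640 float32, mm along the optical axis (not along the pixel's ray), 0 where there is no reading.
- viewer.camera_model(name): a dict with "fx", "fy", "cx", "cy" (pixels), "dist" ([k1, k2, p1, p2, k3] as OpenCV has them; the pictures are not rectified), "T" (4x4, takes a point from camera to world coordinates). Camera axes: x right, y down, z forward; pixel columns grow to the right and rows downward; lengths in mm; the calibration is good to about 2 mm. A picture is of the moment at which its call begins. camera_model takes no time and is no camera call.
- ctrl.finish_job(): hands the job in; it is judged then, once.
Trained networks look in the newest picture that a camera, given by its name, has taken for a name from the list of things; names that differ only in an ending like _2 or _b are one class to them, and where a whole thing is asked for, a point or a joint stands for the part that bears it (a point fixed in the world has none). Each returns a list of dicts, best first, with "score" (0 to 1); they miss things now and then, are a little off and sometimes report something else, mostly with a low value. They report only what shows in the picture. A call takes as long as a camera call.
- silhouettes(camera, target): "pixels" (480x640 bool, what is visible of it) and "xy" ([column, row] in pixels, amid what is visible of it).
The state is a dict: "clock": time; "qpos": joint angles; "qd": joint speeds; "tau": joint torques, N m; "eef_pos": TCP position; "tool_rot": TCP orientation; "force": force on the tool from outside, world axes, zero at the start; "torque": the same for the moment, N m; "width": finger opening in mm; "gripper_force": force on a finger pad.
Only numpy, scipy, OpenCV 4.12 (cv2) and the standard library are available. Lean on these libraries where they do the work, as an engineer would, in place of code of your own. Each camera call takes 0.05 s, during which the arm holds its last target. There are 200 camera calls.

### The job

Put the loose fish tin away in the tin rack without picking it up: push it along the worktop with your fingertips, in between the two posts at the mouth of the lane that still has room, until it and the tin already in there are fully home against the back wall. Then push that lane's open gate shut behind it. Leave the full lane, the timer, the honey jar, the mug and the peeler as they are, and let go of everything.

Things in the scene. Friction and masses are not known exactly. Their poses are not given: they have to be found in the camera images.
- tin: the loose fish tin to be put away: a flat round tin, 86.4 mm across and 40 mm high, about 0.23 kg, standing on the worktop in front of the rack's mouth. Origin: centre of its underside; z up. It slides on the worktop when pushed
- rack: two-lane tin rack: low bottomless frame of pale wooden rails, 36 mm high, 8 mm thick, with dark steel posts at their front ends; fixed. Origin: on the worktop, half-way between the two posts of the lane with room; x points into the lane, y across to the full lane, z up. Posts are 12 mm thick, 47 mm high, at x = 0, y = -51 and 51 mm (this lane) and 153 mm (full lane, gate shut)
- lane_mouth (a point): the middle of the gap between the two posts of the lane with room, 20 mm above the worktop. The gap is 90 mm wide; behind it the lane is 94 mm wide. A wall cabinet hangs behind the work, its underside 0.46 m above the worktop, its front at about x = 0.62 m: keep wrist and gripper low when they come near it
- lane_end (a point): the middle of the same lane's back wall, on its inner face, 20 mm above the worktop, 172 mm from the mouth. With both tins home against it the loose tin's centre is at about x = 42 mm, y = 0 in the rack's frame, its rear edge just inside the gate
- lane_tin: an equal tin already standing loose in the same lane, not quite at its back; the loose tin pushes it on ahead to the back wall (its centre is then at about x = 129 mm in the rack's frame). Origin: centre of its underside
- gate (a joint): angle in rad of the open lane's gate. 0 = shut across the mouth, the bar along the rack's +y, inner face at x = -7 mm and outer face at x = -12 mm in the rack's frame; grows as it opens, anticlockwise from above, bar swinging out to the rack's -x side; 1.57 = straight out from the post; stop at 1.9. Slight friction (0.03 N m), no spring: stays where left. Shuts only when the tin is home
- gate_hinge (a point): the gate's upright hinge axis, at the post at x = 0, y = -51 mm of the rack's frame, 21 mm above the worktop. The gate is a dark steel bar, 5 mm thick, 20 mm high (11 to 31 mm above the worktop), reaching 100 mm from this axis; on it, 88 mm from the axis, stands a small dark wooden ball knob (16 mm), its top 57 mm above the worktop
- gate_face (a point): a point on the gate's outer face (the face away from the tins when shut), 60 mm along the bar from the hinge, at half the bar's height, 21 mm above the worktop: push here towards the rack to shut the gate
- full_tin_1: front tin of the full lane, 86.4 mm across, 40 mm high: leave alone. Origin: centre of its underside
- full_tin_2: rear tin of the full lane: leave alone. Origin: centre of its underside
- timer: round cream and red kitchen timer, 66 mm across and 66 mm high, near the worktop's front edge at the right: leave alone. Origin: centre of its underside
- honey: honey jar with a red lid, 58 x 62 mm, 86 mm high, behind the work at the left: leave alone. Origin: centre of its underside
- mug: white mug with a leaf pattern, 82 mm across (112 mm with its handle), 94 mm high, behind the work at the left: leave alone. Origin: centre of its underside
- peeler_1: green peeler lying flat, 170 x 25 x 18 mm, long along its own x, near the worktop's front edge at the left: leave alone. Origin: centre of its underside

How it is judged:
By the outcome, as a careful person would: the job done as asked, in the order asked, and still so for the second after the job is handed in, with the robot touching nothing.
It also fails if it takes over 58 s, if anything falls off the work surface, if the arm or the gripper's body presses on something with over 40 N, if the wrist force passes 120 N, or if a joint passes its speed limit or range.

## Working session

There is one attempt and no reset: what is moved stays moved. The work goes in short steps, Python scripts to look and compute and a shell command to move; the robot and the scene stay as the last step left them, time stands still between calls to the robot, and variables do not carry over. Pictures are saved under pics/ and viewed, at most 10 in all, crops included, and the job is handed in when it is done.

```bash
mkdir -p pics; ls
cat > h.py <<'E'
import numpy as np, cv2
from cell import ctrl, viewer, silhouettes
def pts(cam,mask,depth):
    m=viewer.camera_model(cam); K=np.array([[m['fx'],0,m['cx']],[0,m['fy'],m['cy']],[0,0,1]])
    v,u=np.nonzero(mask&(depth>0)); d=depth[v,u]
    n=cv2.undistortPoints(np.stack([u,v],1).astype(float)[:,None],K,np.array(m['dist']))[:,0]
    P=np.c_[n*d[:,None],d,np.ones(len(d))]@np.array(m['T']).T
    return P[:,:3]
def proj(cam,P):
    m=viewer.camera_model(cam); K=np.array([[m['fx'],0,m['cx']],[0,m['fy'],m['cy']],[0,0,1]])
    Ti=np.linalg.inv(m['T']); r=cv2.Rodrigues(Ti[:3,:3])[0]
    return cv2.projectPoints(np.array(P,float),r,Ti[:3,3],K,np.array(m['dist']))[0][:,0]
E
python3 - <<'E'
from h import *
ims={}
for c in ('top','side'):
    im,d=viewer.get_image(c); cv2.imwrite(f'pics/{c}0.png',im[:,:,::-1]); ims[c]=d
for c in ('top','side'):
  for n in ('tin','rack','gate','timer','honey','mug','peeler_1'):
    for s in silhouettes(c,n):
        if s['score']<.3: continue
        P=pts(c,s['pixels'],ims[c])
        print(c,n,round(s['score'],2),s['xy'],len(P),np.percentile(P,[2,50,98],axis=0).round(0).tolist() if len(P) else '')
s=ctrl.read_state();print(s['clock'],s['eef_pos'],s['tool_rot'],s['width'])
E
```

```text
pics
top tin 0.98 [251.1, 269.9] 1216 [[500.0, 22.0, 0.0], [538.0, 62.0, 37.0], [576.0, 104.0, 42.0]]
top tin 0.73 [351.8, 256.5] 1193 [[521.0, -210.0, 13.0], [559.0, -171.0, 37.0], [599.0, -132.0, 42.0]]
top rack 0.69 [348.5, 234.2] 1847 [[456.0, -249.0, -1.0], [613.0, -161.0, 35.0], [722.0, -27.0, 55.0]]
top timer 0.7 [349.5, 234.5] 1888 [[451.0, -249.0, -2.0], [602.0, -159.0, 35.0], [722.0, -25.0, 55.0]]
top timer 0.62 [391.8, 331.3] 677 [[365.0, -282.0, 28.0], [395.0, -251.0, 47.0], [422.0, -225.0, 66.0]]
top honey 0.59 [244.2, 190.2] 583 [[688.0, 51.0, 4.0], [705.0, 75.0, 85.0], [727.0, 103.0, 90.0]]
top honey 0.32 [252.0, 345.3] 595 [[359.0, 10.0, 0.0], [373.0, 70.0, 14.0], [382.0, 158.0, 20.0]]
top peeler_1 0.69 [251.7, 345.6] 592 [[359.0, 10.0, 0.0], [373.0, 70.0, 14.0], [382.0, 162.0, 20.0]]
side tin 0.77 [336.9, 267.2] 1430 [[500.0, 24.0, -0.0], [539.0, 88.0, 33.0], [578.0, 107.0, 38.0]]
side rack 0.69 [315.8, 242.7] 1713 [[439.0, -243.0, 4.0], [595.0, -52.0, 26.0], [718.0, 3.0, 51.0]]
side gate 0.97 [380.5, 246.2] 367 [[435.0, -85.0, -1.0], [458.0, -37.0, 23.0], [495.0, 7.0, 53.0]]
side gate 0.4 [209.7, 251.6] 2416 [[747.0, 40.0, 6.0], [784.0, 109.0, 63.0], [849.0, 120.0, 92.0]]
side timer 0.65 [403.9, 211.8] 619 [[366.0, -260.0, 1.0], [397.0, -233.0, 32.0], [425.0, -220.0, 61.0]]
side timer 0.62 [311.6, 241.1] 1712 [[439.0, -239.0, 3.0], [598.0, -52.0, 26.0], [718.0, 3.0, 51.0]]
side honey 0.96 [243.7, 260.3] 1548 [[687.0, 65.0, 1.0], [712.0, 103.0, 50.0], [744.0, 112.0, 86.0]]
side mug 0.75 [211.3, 253.7] 2574 [[747.0, 38.0, 2.0], [786.0, 107.0, 61.0], [853.0, 120.0, 92.0]]
side peeler_1 0.86 [427.0, 280.7] 457 [[360.0, 13.0, -1.0], [375.0, 89.0, 12.0], [384.0, 162.0, 17.0]]
side peeler_1 0.74 [380.6, 247.2] 376 [[435.0, -78.0, 7.0], [458.0, -37.0, 23.0], [495.0, 7.0, 53.0]]
0.8 [227.61998728 608.87261607 250.33403426] [ 3.14154221e+00 -3.20035974e-05  2.78377307e+00] 85.37348898413354
```

View pics/top0.png

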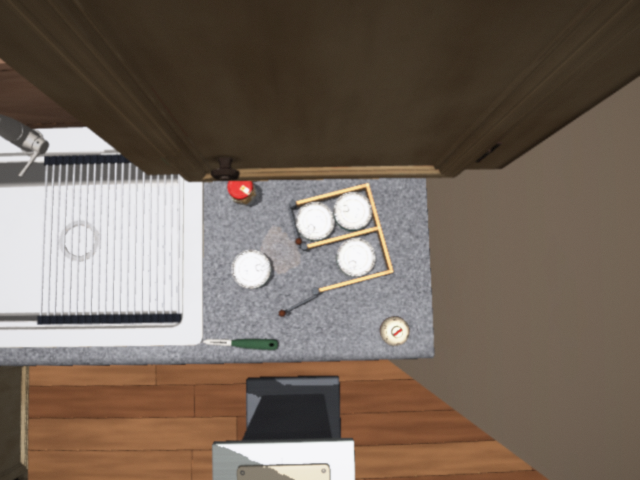

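View pics/side0.png

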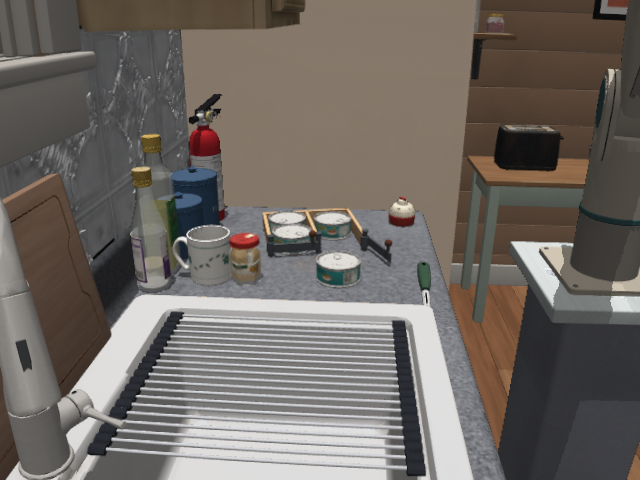

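The top view shows the loose tin at about (251,270), the lane with room has its mouth between (302,243) and (321,291) with a tin at (356,257), and the open gate runs to its knob at (282,313). The side view agrees. Next I'll fit the rack pose.

```bash
cat > fit.py <<'E'
from h import *
from scipy.optimize import least_squares
im,d=viewer.get_image('top')
hsv=cv2.cvtColor(im,cv2.COLOR_RGB2HSV)
roi=np.zeros(d.shape,bool); roi[175:300,280:400]=1
wood=roi&(hsv[...,0]>8)&(hsv[...,0]<28)&(hsv[...,1]>90)&(hsv[...,2]>120)
P=pts('top',wood,d); P=P[(P[:,2]>25)&(P[:,2]<46)][:,:2]
print(len(P))
# rails as segments on centre lines; rack frame -> distance to nearest
segs=[((6,-51),(180,-51)),((6,51),(172,51)),((6,153),(180,153)),((176,-55),(176,157))]
def res(p,ret=0):
    c,s=np.cos(p[2]),np.sin(p[2]); q=(P-p[:2])@np.array([[c,-s],[s,c]])
    D=[]
    for a,b in segs:
        a,b=np.array(a,float),np.array(b,float); t=np.clip(((q-a)@(b-a))/((b-a)@(b-a)),0,1)
        D.append(np.linalg.norm(q-a-t[:,None]*(b-a),axis=1))
    return np.min(D,0)
best=min((least_squares(res,[510,-80,a],loss='soft_l1',f_scale=3,x_scale=[10,10,.1]) for a in (-1.2,-1.35,-1.5)),key=lambda r:r.cost)
p=best.x; print('rack',p.round(2),'med res',np.median(res(p)).round(2))
c,s=np.cos(p[2]),np.sin(p[2]); R=np.array([[c,-s],[s,c]])
def torack(X): return (np.array(X)[:,:2]-p[:2])@R
for t in silhouettes('top','tin')[:4]:
    if t['score']<.3: continue
    Q=pts('top',t['pixels'],d); Q=Q[(Q[:,2]>30)&(Q[:,2]<50)]
    (cx,cy),r=cv2.minEnclosingCircle(Q[:,:2].astype(np.float32)); m=np.percentile(Q[:,:2],[1,99],axis=0).mean(0)
    print('tin',round(t['score'],2),(round(cx),round(cy),round(r,1)),m.round(1),'rack',torack([[cx,cy],m]).round(1).tolist())
# dark knob/gate
g=roi.copy(); g[:]=0; g[280:325,270:328]=1
G=pts('top',g,d); G=G[(G[:,2]>14)&(G[:,2]<65)]; q=torack(G)
k=G[:,2]>42; print('knob',q[k].mean(0).round(1),'gate',len(q)); print('angle',(np.arctan2(q[:,1]+51,q[:,0])-np.pi/2).round(2)[::12])
C=proj('top',[[*(R@np.array(v)+p[:2]),z] for v,z in [((0,-51),47),((0,51),47),((0,153),47),((180,-55),36),((180,157),36)]])
o=im.copy()
for v in C: cv2.circle(o,tuple(int(x) for x in v.round()),1,(255,0,255),-1)
cv2.imwrite('pics/fit0.png',cv2.resize(o[170:330,200:420],None,fx=3.5,fy=3.5)[:,:,::-1])
E
python3 fit.py
```

```text
543
rack [533.17 -67.38  -1.33] med res 1.13
tin 0.72 (538, 62, 42.3) [537.9  62.8] rack [[-125.0, 34.9], [-125.4, 35.3]]
knob [-40.  -61.8] gate 201
angle [-1.34  0.18 -1.46 -1.38 -1.1  -0.46 -1.84 -3.63 -4.17 -4.17 -4.39 -4.37
 -4.35 -4.51 -4.46 -4.44 -4.35]
```

View pics/fit0.png

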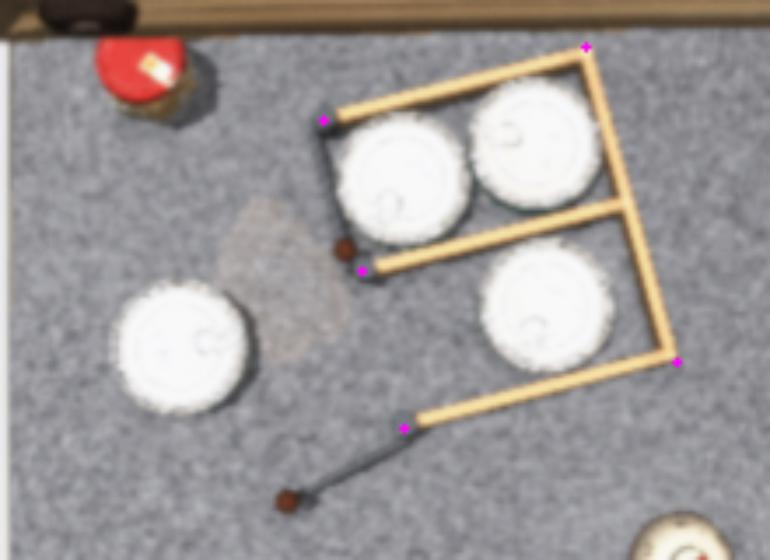

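The fit lies on the rails and posts. In the rack frame the loose tin is at (-125, 35). I'll come in behind it with the jaws about 44 mm apart and push diagonally with both fingertips, then straight in.

```bash
cat > go.py <<'E'
# usage: go.py rx ry z dir  : target TCP in rack frame (mm), dir = pushing heading rel. rack x (rad)
import sys,numpy as np
from scipy.spatial.transform import Rotation as Ro
from cell import ctrl
p=[533.2,-67.4,-1.33]
s=ctrl.read_state(); R0=Ro.from_euler('xyz',s['tool_rot'])
c,n=np.cos(p[2]),np.sin(p[2]); M=np.array([[c,-n],[n,c]])
w=np.array(s['eef_pos']); r=M.T@(w[:2]-p[:2])
print('t',round(s['clock'],2),'world',w.round(1),'rack',r.round(1),'yaw-rel',round(s['tool_rot'][2]-np.pi-p[2],3),'F',np.round(s['force'],1),'w',round(s['width'],1))
if len(sys.argv)>4:
    a=[float(v) for v in sys.argv[1:5]]
    t=np.r_[M@a[:2]+p[:2],a[2]]
    print('xyz',R0.inv().apply(t-w).round(1),'angular',(R0.inv()*Ro.from_euler('xyz',[np.pi,0,p[2]+a[3]+np.pi])).as_rotvec().round(3),'to',t.round(1))
E
python3 go.py -194 65 110 -0.41
```

```text
t 0.9 world [227.6 608.9 250.3] rack [-729.6 -135.5] yaw-rel 0.972 F [-0.  -0.5 -0.4] w 85.2
xyz [-467.5 -329.5  140.3] angular [-0.    -0.     1.382] to [550.1 136.5 110. ]
```

```bash
python3 -m creep '[{"jaw":0.04,"xyz":[-40,-28,12],"angular":[0,0,0.12]},{"jaw":0.04,"xyz":[-467,-330,140],"angular":[0,0,1.382]},{"jaw":0.04,"xyz":[-467,-330,140],"angular":[0,0,1.382]},{"jaw":0.04,"xyz":[-467,-330,140],"angular":[0,0,1.382]},{"jaw":0.04,"xyz":[-467,-330,140],"angular":[0,0,1.382]},{"jaw":0.04,"xyz":[-467,-330,140],"angular":[0,0,1.382]},{"jaw":0.04,"xyz":[-467,-330,140],"angular":[0,0,1.382]},{"jaw":0.04,"xyz":[-467,-330,140],"angular":[0,0,1.382]},{"jaw":0.04,"xyz":[-467,-330,140],"angular":[0,0,1.382]},{"jaw":0.04,"xyz":[-467,-330,140],"angular":[0,0,1.382]},{"jaw":0.04,"xyz":[-467,-330,140],"angular":[0,0,1.382]},{"jaw":0.04,"xyz":[-467,-330,140],"angular":[0,0,1.382]}]'; python3 go.py -194 65 28 -0.41
```

```text
clock: 2.4
eef_pos: [549.1, 137.1, 110.2]
tool_rot: [-3.141, -0.001, 1.402]
force: [0.6, 0.8, 0.7]
width: 44.7
gripper_force: 0.0
t 2.4 world [549.1 137.1 110.2] rack [-194.8   64.2] yaw-rel -0.409 F [0.6 0.8 0.7] w 44.7
xyz [-0.5  1.1 82.2] angular [-0.001 -0.001  0.001] to [550.1 136.5  28. ]
```

```bash
python3 -m creep '[{"jaw":0.04,"xyz":[0,1,40],"angular":[0,0,0]},{"jaw":0.04,"xyz":[0,1,75],"angular":[0,0,0]},{"jaw":0.04,"xyz":[0,1,82],"angular":[0,0,0]},{"jaw":0.04,"xyz":[0,1,82],"angular":[0,0,0]}]'; python3 go.py -89 18 28 -0.41
python3 - <<'E'
from h import *
a=viewer.get_image('side')[0][180:340,220:440]; b=viewer.get_image('top')[0][180:340,200:420]
cv2.imwrite('pics/pre.png',cv2.resize(np.vstack([a,b]),None,fx=1.85,fy=1.85)[:,:,::-1])
E
```

```text
clock: 2.9
eef_pos: [550.3, 137.1, 28.7]
tool_rot: [-3.141, -0.0, 1.403]
force: [-0.1, -0.0, 0.3]
width: 44.4
gripper_force: 0.0
t 2.9 world [550.3 137.1  28.7] rack [-194.5   65.4] yaw-rel -0.408 F [-0.1 -0.   0.3] w 44.4
xyz [-115.7   -1.6    0.7] angular [-0.    -0.     0.002] to [529.5  23.3  28. ]
```

View pics/pre.png

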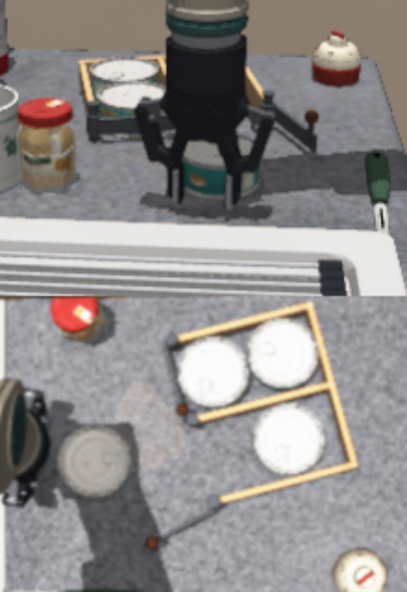

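The side crop shows both fingertips near the worktop, straddling the tin's rear, and the top crop shows the tin unmoved with a clear path. Now the diagonal push.

```bash
python3 -m creep '[{"jaw":0.04,"xyz":[-12,-1,0],"angular":[0,0,0]},{"jaw":0.04,"xyz":[-22,-1,0],"angular":[0,0,0]},{"jaw":0.04,"xyz":[-30,-1,0],"angular":[0,0,0]},{"jaw":0.04,"xyz":[-38,-1,0],"angular":[0,0,0]},{"jaw":0.04,"xyz":[-48,-1,0],"angular":[0,0,0]},{"jaw":0.04,"xyz":[-58,-1,0],"angular":[0,0,0]},{"jaw":0.04,"xyz":[-68,-1,0],"angular":[0,0,0]},{"jaw":0.04,"xyz":[-78,-1,0],"angular":[0,0,0]},{"jaw":0.04,"xyz":[-88,-1,0],"angular":[0,0,0]},{"jaw":0.04,"xyz":[-98,-1,0],"angular":[0,0,0]},{"jaw":0.04,"xyz":[-107,-1,0],"angular":[0,0,0]},{"jaw":0.04,"xyz":[-115,-1,0],"angular":[0,0,0]}]'
cat > see.py <<'E'
from h import *
import sys
p=[533.2,-67.4,-1.33]; c,s=np.cos(p[2]),np.sin(p[2]); R=np.array([[c,-s],[s,c]])
cam=sys.argv[1]; im,d=viewer.get_image(cam)
for t in silhouettes(cam,'tin')[:5]:
    Q=pts(cam,t['pixels'],d); Q=Q[(Q[:,2]>30)&(Q[:,2]<50)]
    if len(Q)<50: continue
    q=(Q[:,:2]-p[:2])@R; (cx,cy),r=cv2.minEnclosingCircle(q.astype(np.float32))
    print('tin',round(t['score'],2),'rack',round(cx,1),round(cy,1),'r',round(r,1),'ext',np.percentile(q,[1,99],axis=0).round(0).tolist())
if len(sys.argv)>2:
    cr=im[170:330,200:420]
    cv2.imwrite(sys.argv[2],cv2.resize(cr,None,fx=3.5,fy=3.5)[:,:,::-1])
E
python3 see.py top; python3 see.py side; python3 go.py -93 0 40 0
```

```text
clock: 4.5
eef_pos: [530.4, 23.4, 28.7]
tool_rot: [3.141, -0.002, 1.403]
force: [1.3, 5.8, 4.8]
width: 44.6
gripper_force: 3.0
tin 0.63 rack -45.9 0.6 r 43.0 ext [[-77.0, -40.0], [-6.0, 40.0]]
tin 0.69 rack -53.1 -2.4 r 53.4 ext [[-88.0, -34.0], [-1.0, 32.0]]
tin 0.62 rack -89.7 297.7 r 53.9 ext [[-124.0, 246.0], [-71.0, 347.0]]
t 4.7 world [530.1  22.   28.2] rack [-87.5  18.3] yaw-rel -0.411 F [0.9 1.  0.8] w 44.5
xyz [ -2.3 -18.9 -11.8] angular [ 0.     0.001 -0.411] to [511.   22.9  40. ]
```

```bash
python3 -m creep '[{"jaw":0.04,"xyz":[12,0,0],"angular":[0,0,0]},{"jaw":-0.2,"xyz":[22,-8,-8],"angular":[0,0,0]},{"jaw":-0.43,"xyz":[20,-18,-14],"angular":[0,0,-0.18]},{"jaw":-0.43,"xyz":[12,-23,-14],"angular":[0,0,-0.36]},{"jaw":-0.43,"xyz":[9,-24,-14],"angular":[0,0,-0.411]},{"jaw":-0.43,"xyz":[9,-24,-14],"angular":[0,0,-0.411]}]'; python3 see.py top pics/top2.png; python3 go.py -11 0 40 0
```

```text
clock: 5.45
eef_pos: [507.8, 35.9, 42.4]
tool_rot: [-3.141, -0.0, 1.811]
force: [0.2, -0.1, -0.4]
width: 24.8
gripper_force: 0.0
t 5.55 world [508.2  36.1  42.3] rack [-106.5    0.4] yaw-rel -0.0 F [ 0.1  0.1 -0.6] w 24.5
xyz [-95.5  -0.3   2.3] angular [ 0. -0. -0.] to [530.6 -56.7  40. ]
```

View pics/top2.png

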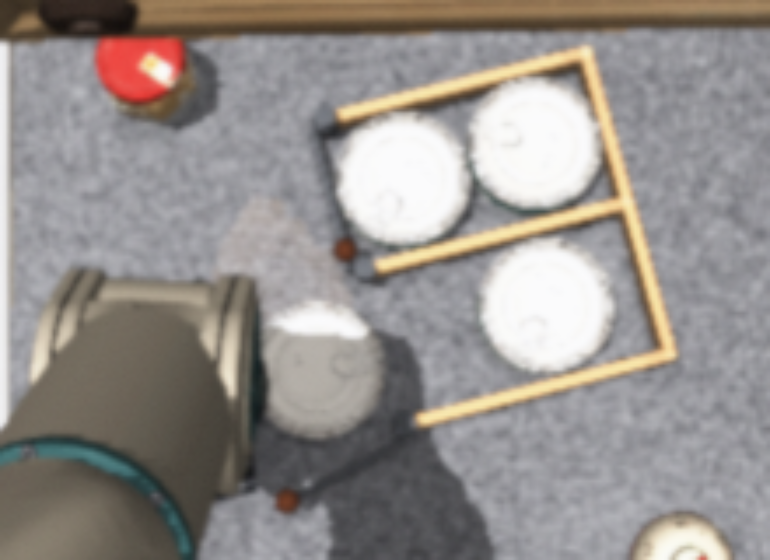

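The tin sits on the lane's axis just outside the posts, with the gripper behind it and square to the lane. Pushing straight in.

```bash
python3 -m creep '[{"jaw":-0.43,"xyz":[-6,0,2],"angular":[0,0,0]},{"jaw":-0.43,"xyz":[-12,0,2],"angular":[0,0,0]},{"jaw":-0.43,"xyz":[-18,0,2],"angular":[0,0,0]},{"jaw":-0.43,"xyz":[-24,0,2],"angular":[0,0,0]},{"jaw":-0.43,"xyz":[-30,0,2],"angular":[0,0,0]},{"jaw":-0.43,"xyz":[-36,0,2],"angular":[0,0,0]},{"jaw":-0.43,"xyz":[-42,0,2],"angular":[0,0,0]},{"jaw":-0.43,"xyz":[-48,0,2],"angular":[0,0,0]},{"jaw":-0.43,"xyz":[-54,0,2],"angular":[0,0,0]},{"jaw":-0.43,"xyz":[-60,0,2],"angular":[0,0,0]},{"jaw":-0.43,"xyz":[-65,0,2],"angular":[0,0,0]},{"jaw":-0.43,"xyz":[-70,0,2],"angular":[0,0,0]}]'; python3 see.py top; python3 go.py -12 0 40 0
```

```text
clock: 7.05
eef_pos: [524.7, -32.5, 40.3]
tool_rot: [-3.141, -0.0, 1.813]
force: [-0.8, 1.4, -1.0]
width: 24.0
gripper_force: 0.7
tin 0.95 rack 19.8 -0.1 r 41.9 ext [[4.0, -40.0], [57.0, 36.0]]
t 7.15 world [525.  -33.2  40.4] rack [-35.2   0.2] yaw-rel 0.0 F [ 0.9 -0.   0.3] w 24.4
xyz [-23.2  -0.2   0.4] angular [0.    0.001 0.   ] to [530.3 -55.7  40. ]
```

```bash
python3 -m creep '[{"jaw":-0.43,"xyz":[-5,0,0],"angular":[0,0,0]},{"jaw":-0.43,"xyz":[-10,0,0],"angular":[0,0,0]},{"jaw":-0.43,"xyz":[-14,0,0],"angular":[0,0,0]},{"jaw":-0.43,"xyz":[-18,0,0],"angular":[0,0,0]},{"jaw":-0.43,"xyz":[-20,0,0],"angular":[0,0,0]},{"jaw":-0.43,"xyz":[-21,0,0],"angular":[0,0,0]},{"jaw":-0.43,"xyz":[-22,0,0],"angular":[0,0,0]}]'; python3 see.py top; python3 go.py
```

```text
clock: 8.02
eef_pos: [529.9, -53.3, 40.3]
tool_rot: [-3.141, -0.0, 1.813]
force: [-1.2, 5.2, 1.0]
width: 24.3
gripper_force: 2.3
tin 0.75 rack 49.5 -5.6 r 40.3 ext [[32.0, -40.0], [79.0, 29.0]]
t 8.12 world [530.  -53.5  40.3] rack [-14.2   0.2] yaw-rel 0.001 F [-1.8  3.9  1.4] w 24.6
```

```bash
python3 -m creep '[{"jaw":-0.43,"xyz":[-1,0,0],"angular":[0,0,0]},{"jaw":-0.43,"xyz":[-2,0,0],"angular":[0,0,0]},{"jaw":-0.43,"xyz":[-2,0,0],"angular":[0,0,0]}]';  python3 -m creep '[{"jaw":-0.43,"xyz":[-1,0,0],"angular":[0,0,0]},{"jaw":-0.43,"xyz":[-2,0,0],"angular":[0,0,0]},{"jaw":-0.43,"xyz":[-2,0,0],"angular":[0,0,0]}]'; python3 go.py
```

```text
clock: 8.5
eef_pos: [530.5, -55.6, 40.3]
tool_rot: [3.142, 0.0, 1.813]
force: [-1.6, 4.6, 0.8]
width: 24.4
gripper_force: 2.1
clock: 8.88
eef_pos: [531.0, -57.5, 40.3]
tool_rot: [3.142, 0.0, 1.813]
force: [-0.7, 3.9, 2.3]
width: 24.0
gripper_force: 2.1
t 8.88 world [531.  -57.5  40.3] rack [-10.1   0.2] yaw-rel 0.001 F [-0.7  3.9  2.3] w 24.0
```

```bash
python3 -m creep '[{"jaw":-0.43,"xyz":[-1,0,0],"angular":[0,0,0]},{"jaw":-0.43,"xyz":[-2,0,0],"angular":[0,0,0]},{"jaw":-0.43,"xyz":[-2,0,0],"angular":[0,0,0]}]'; python3 see.py top pics/top3.png;python3 go.py
```

```text
clock: 9.25
eef_pos: [531.5, -59.4, 40.3]
tool_rot: [3.142, 0.0, 1.813]
force: [-0.9, 4.0, 1.6]
width: 24.1
gripper_force: 2.1
tin 0.85 rack 55.5 -5.0 r 39.9 ext [[40.0, -41.0], [85.0, 28.0]]
t 9.35 world [531.5 -59.5  40.3] rack [-8.1  0.2] yaw-rel 0.001 F [-0.3  4.6  2.3] w 24.2
```

View pics/top3.png

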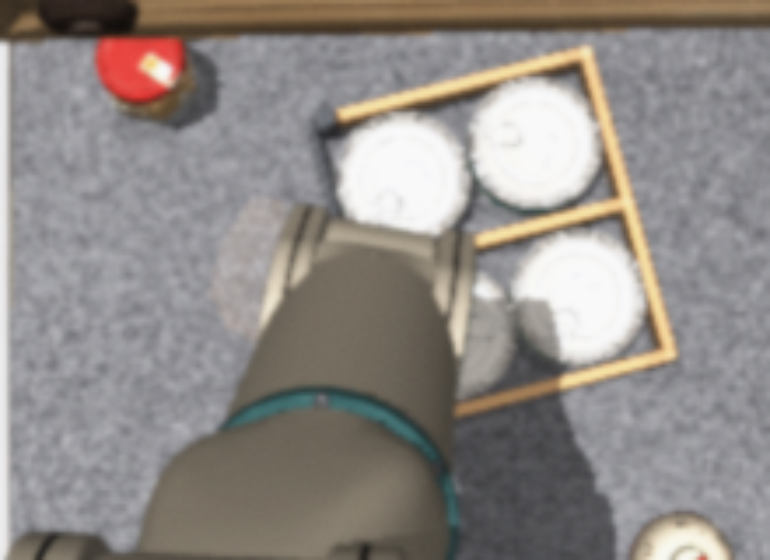

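The lane tin's right edge is at about (643,297), almost at the back wall, and the loose tin is just behind it. A few more millimetres until the force rises.

```bash
for i in 1 2; do python3 -m creep '[{"jaw":-0.43,"xyz":[-1,0,0],"angular":[0,0,0]},{"jaw":-0.43,"xyz":[-1.5,0,0],"angular":[0,0,0]},{"jaw":-0.43,"xyz":[-1.5,0,0],"angular":[0,0,0]}]' | grep -E 'eef|force'; done
```

```text
eef_pos: [531.6, -60.1, 40.3]
force: [-1.8, 5.3, 2.1]
gripper_force: 2.9
eef_pos: [531.6, -60.3, 40.3]
force: [-1.6, 9.0, 4.5]
gripper_force: 4.2
```

```bash
python3 -m creep '[{"jaw":-0.43,"xyz":[-1,0,0],"angular":[0,0,0]},{"jaw":-0.43,"xyz":[-2,0,0],"angular":[0,0,0]},{"jaw":-0.43,"xyz":[-2,0,0],"angular":[0,0,0]}]' | grep -E 'eef|force'; python3 go.py
```

```text
eef_pos: [531.6, -60.4, 40.3]
force: [-2.1, 12.6, 5.6]
gripper_force: 5.9
t 10.47 world [531.6 -60.4  40.3] rack [-7.2  0.1] yaw-rel 0.004 F [-2.1 12.6  5.6] w 24.2
```

The arm stalled with the force rising to 12.6 N, so both tins are against the back wall. Backing off to check that and to see the gate.

```bash
python3 -m creep '[{"jaw":-0.43,"xyz":[15,0,0],"angular":[0,0,0]},{"jaw":-0.43,"xyz":[45,0,0],"angular":[0,0,0]},{"jaw":-1,"xyz":[80,0,-30],"angular":[0,0,0]},{"jaw":-1,"xyz":[120,0,-70],"angular":[0,0,0]},{"jaw":-1,"xyz":[120,0,-70],"angular":[0,0,0]}]'|grep -E 'clock|eef|width'; python3 see.py top pics/top4.png;python3 fit.py | grep -E 'rack'; python3 go.py -45 -106 100 0
```

```text
clock: 11.1
eef_pos: [505.6, 55.2, 112.6]
width: 0.1
tin 0.62 rack 44.2 1.3 r 43.1 ext [[4.0, -38.0], [85.0, 41.0]]
tin 0.35 rack -98.7 210.3 r 29.7 ext [[-125.0, 183.0], [-71.0, 221.0]]
rack [532.67 -66.4   -1.33] med res 0.76
tin 0.87 (545, -110, 42.9) [ 544.6 -110.1] rack [[45.2, 1.5], [45.3, 1.4]]
t 11.3 world [503.9  50.3 109.7] rack [-121.3   -0.4] yaw-rel -0.001 F [-0.1  0.4  0. ] w -0.2
xyz [ -76.4 -105.5    9.9] angular [-0.001  0.002 -0.001] to [419.5 -49.  100. ]
```

View pics/top4.png

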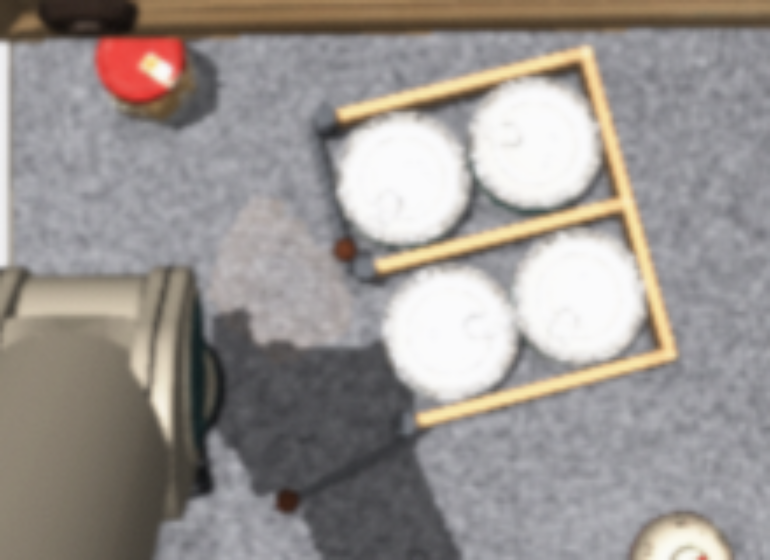

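Both tins are home, in the same arrangement as the full lane, with the gate still open and its knob at (287,500). Next, move the closed fingers to the gate's outer side.

```bash
python3 -m creep '[{"jaw":-1,"xyz":[-20,-45,0],"angular":[0,0,0]},{"jaw":-1,"xyz":[-60,-85,0],"angular":[0,0,0]},{"jaw":-1,"xyz":[-75,-108,0],"angular":[0,0,0]},{"jaw":-1,"xyz":[-75,-108,0],"angular":[0,0,0]},{"jaw":-1,"xyz":[-75,-108,45],"angular":[0,0,0]},{"jaw":-1,"xyz":[-75,-108,78],"angular":[0,0,0]},{"jaw":-1,"xyz":[-75,-108,78],"angular":[0,0,0]}]'|grep -E 'clock|eef|force'; python3 go.py
python3 - <<'E'
from h import *
a=viewer.get_image('side')[0][180:340,260:440]; b=viewer.get_image('top')[0][180:340,220:400]
cv2.imwrite('pics/gate1.png',cv2.resize(np.hstack([a,b]),None,fx=2.2,fy=2.2)[:,:,::-1])
E
```

```text
clock: 12.18
eef_pos: [419.7, -42.1, 43.6]
force: [1.1, 1.5, -0.4]
gripper_force: 0.0
t 12.18 world [419.7 -42.1  43.6] rack [ -51.6 -104.2] yaw-rel 0.001 F [ 1.1  1.5 -0.4] w -0.1
```

View pics/gate1.png

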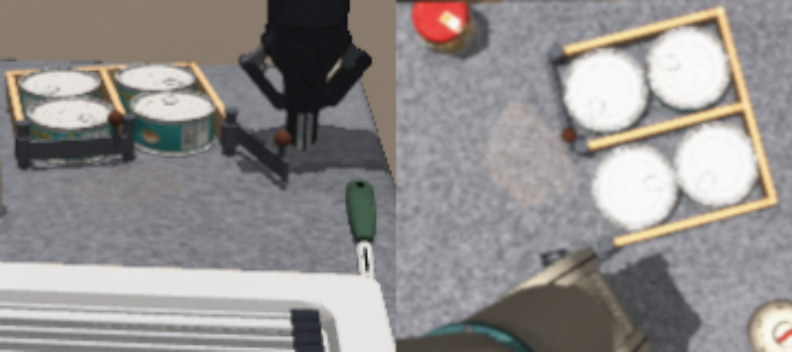

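The closed fingers hang on the gate's outer side, just behind the bar in the side crop. Lowering to bar height.

```bash
python3 -m creep '[{"jaw":-1,"xyz":[-4,-2,8],"angular":[0,0,0]},{"jaw":-1,"xyz":[-4,-2,13],"angular":[0,0,0]},{"jaw":-1,"xyz":[-4,-2,13],"angular":[0,0,0]}]'|grep -E 'clock|eef|force'; python3 go.py -55 -79 30 0
```

```text
clock: 12.65
eef_pos: [418.4, -46.1, 32.6]
force: [-0.0, 0.1, -0.2]
gripper_force: 0.0
t 12.65 world [418.4 -46.1  32.6] rack [ -48.1 -106.4] yaw-rel 0.001 F [-0.   0.1 -0.2] w 0.0
xyz [ 6.9 27.4  2.5] angular [-0.006 -0.018  0.001] to [443.4 -32.8  30. ]
```

```bash
python3 -m creep '[{"jaw":-1,"xyz":[1,8,0],"angular":[0,0,0]},{"jaw":-1,"xyz":[3,17,0],"angular":[0,-0.01,0]},{"jaw":-1,"xyz":[7,27,0],"angular":[0,-0.018,0]},{"jaw":-1,"xyz":[10,38,0],"angular":[0,-0.018,0]},{"jaw":-1,"xyz":[13,49,0],"angular":[0,-0.018,0]},{"jaw":-1,"xyz":[13,61,0],"angular":[0,-0.018,0]},{"jaw":-1,"xyz":[11,73,0],"angular":[0,-0.018,0]},{"jaw":-1,"xyz":[6,84,0],"angular":[0,-0.018,0]},{"jaw":-1,"xyz":[-1,95,0],"angular":[0,-0.018,0]},{"jaw":-1,"xyz":[-8,101,0],"angular":[0,-0.018,0]},{"jaw":-1,"xyz":[-15,107,0],"angular":[0,-0.018,0]},{"jaw":-1,"xyz":[-15,107,0],"angular":[0,-0.018,0]}]'|grep -E 'clock|eef|force'; python3 go.py -23 4 30 0
```

```text
clock: 14.15
eef_pos: [526.2, -36.3, 31.6]
force: [-0.5, -0.2, 0.1]
gripper_force: 0.0
t 14.15 world [526.2 -36.3  31.6] rack [-31.9   0.6] yaw-rel -0.001 F [-0.5 -0.2  0.1] w -0.3
xyz [-8.8  3.4  1.6] angular [-0.006  0.002 -0.001] to [531.6 -44.1  30. ]
```

```bash
python3 -m creep '[{"jaw":-1,"xyz":[-3,2,0],"angular":[0,0,0]},{"jaw":-1,"xyz":[-6,4,0],"angular":[0,0,0]},{"jaw":-1,"xyz":[-8,4,0],"angular":[0,0,0]},{"jaw":-1,"xyz":[-9,4,0],"angular":[0,0,0]},{"jaw":-1,"xyz":[-9,4,0],"angular":[0,0,0]}]'|grep -E 'clock|eef|force'; python3 go.py
python3 - <<'E'
from h import *
a=viewer.get_image('side')[0][180:340,260:440]; b=viewer.get_image('top')[0][180:340,220:400]
cv2.imwrite('pics/gate2.png',cv2.resize(np.hstack([a,b]),None,fx=2.2,fy=2.2)[:,:,::-1])
E
```

```text
clock: 14.78
eef_pos: [531.6, -43.2, 31.5]
force: [0.1, 0.5, 0.2]
gripper_force: 0.0
t 14.78 world [531.6 -43.2  31.5] rack [-23.9   4.2] yaw-rel 0.0 F [0.1 0.5 0.2] w 0.2
```

View pics/gate2.png

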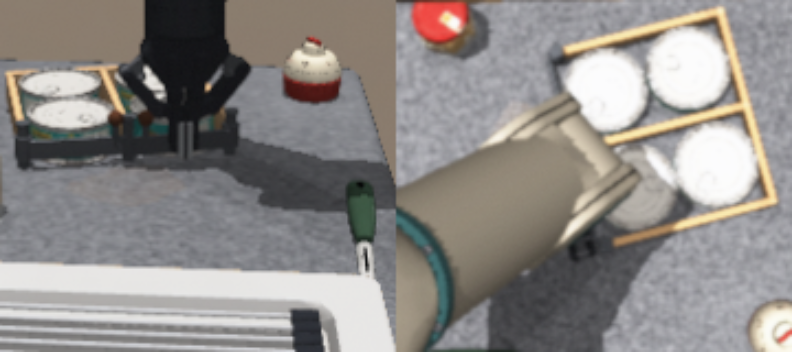

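The side crop shows the gate nearly shut across the mouth, with its knob at about (147,117). Pressing gently until the force rises at the stop.

```bash
for i in 1 2 3; do python3 -m creep '[{"jaw":-1,"xyz":[-1,0,0],"angular":[0,0,0]},{"jaw":-1,"xyz":[-2,0,0],"angular":[0,0,0]},{"jaw":-1,"xyz":[-2,0,0],"angular":[0,0,0]}]' | grep -E 'eef|force: \['; done; python3 go.py
```

```text
eef_pos: [532.0, -45.2, 31.5]
force: [0.6, -0.2, 0.1]
eef_pos: [532.3, -46.1, 31.5]
force: [-0.5, 3.8, 0.7]
eef_pos: [532.4, -46.3, 31.5]
force: [-0.9, 7.9, 3.5]
t 16.0 world [532.4 -46.3  31.5] rack [-20.7   4.2] yaw-rel 0.002 F [-0.9  7.9  3.5] w -0.2
```

```bash
python3 -m creep '[{"jaw":-1,"xyz":[20,0,0],"angular":[0,0,0]},{"jaw":-1,"xyz":[60,0,-20],"angular":[0,0,0]},{"jaw":-1,"xyz":[110,0,-60],"angular":[0,0,0]},{"jaw":-1,"xyz":[160,0,-110],"angular":[0,0,0]},{"jaw":-1,"xyz":[160,0,-110],"angular":[0,0,0]},{"jaw":-1,"xyz":[160,0,-110],"angular":[0,0,0]}]'|grep -E 'clock|eef|force'
python3 - <<'E'
from h import *
a=viewer.get_image('side')[0][180:340,260:440]; b=viewer.get_image('top')[0][180:340,240:420]
cv2.imwrite('pics/fin.png',cv2.resize(np.hstack([a,b]),None,fx=2.2,fy=2.2,interpolation=cv2.INTER_CUBIC)[:,:,::-1])
E
python3 see.py top
```

```text
clock: 16.75
eef_pos: [495.4, 107.1, 141.6]
force: [0.1, -0.3, 0.2]
gripper_force: 0.0
tin 0.57 rack 44.1 1.3 r 43.0 ext [[4.0, -39.0], [85.0, 40.0]]
```

View pics/fin.png

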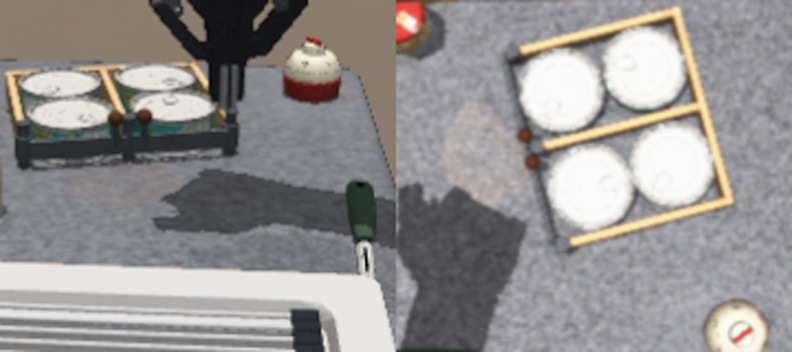

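Both gates are shut and in line, with knobs at (525,135) and (532,161) in the top crop. Both tins are home, everything else is where it was, and the arm is clear.

```bash
python3 -c "
from cell import ctrl; print(ctrl.finish_job())"
```

```text
the job is handed in; nothing more can be done
None
```

The loose tin is pushed home behind the other tin, the lane's gate is shut, nothing else was moved, and the job was handed in at about 17 s with the arm clear; no verdict came back.

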